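# Prop the tester's hood open

### The arm

A 6-joint arm with a two-finger parallel gripper is mounted at the origin on the work surface. World frame = base frame: x ahead of the robot, y to its left, z up, the work surface at z = 0. Lengths are in m, angles in degrees, forces in N, time in s.
With the tool pointing down it reaches from about 0.3 to 0.85 m from the base axis. Payload 4.2 kg.
Tool frame: the origin (TCP) lies at the very end of the fingers, on their centre line; the grasp point (between the pads) lies 19 mm behind it; z points along the fingers, x is the direction in which the jaws open and shut, and the axes are right-handed (so a half turn about z gives the same grasp; the last joint's range is limited). The gripper opens to 91 mm and grips with 3 to 60 N. Pads are 32 mm wide; open, the fingers measure 118 mm over their backs; the gripper's body (76 mm by 178 mm) begins 60 mm behind the grasp point.
Start: joints at [-65.432, 18.312, 89.639, -0, 72.044, -1.146], TCP at [0.249, -0.518, 0.214] pointing down, gripper open.
Joint ranges: [-177.97, 177.97], [-48.28, 115.42], [12.27, 149.76], [-77.06, 257.06], [2.81, 150.46], [-146.56, 146.56]. Speed limits (degrees/s): [147.25, 147.25, 180, 180, 180, 180].

### API

Orientations are given as a 3x3 rotation matrix whose columns are the frame's x, y, z axes.
In Python, from cell import bot gives the robot as it stands.
- The arm moves only by the shell command python3 -m pendant 'ROWS' [FORCE]. ROWS is JSON, a list of rows, each an object of numbers: "dx", "dy", "dz": the shift along the tool's x, y, z in m; "ax", "ay", "az": the turn, a rotation vector about the tool's x, y, z in rad; "grip": the opening, from -1 (shut) to 1 (fully open), so that 0 is half open. In form: [{"dx": .., "dy": .., "dz": .., "ax": .., "ay": .., "az": .., "grip": ..}, ...]. A call has 1 to 12 rows; each row is the pose to reach, as a shift and turn from the pose commanded when the call began, along the tool's axes at that moment; what a row does not reach only later rows make up. A row lasts 1/8 s, in which the tool goes at most 62.5 mm and 10.7 degrees, less where a joint would pass 70% of its speed; a pose out of reach is approached as far as the arm can. A call with a gripper value outside its range is refused whole. The fingers move at their own pace and stop on an object; FORCE is the grip in N (left out, the last holds). Time passes only in rows, so rows that repeat a pose let the fingers close. It gives the time, the measured TCP pose, the force and the opening at its end, in the units of the state.
- bot.state(): the state, without advancing time (a new reading comes with each control period).
- bot.grab_frame(name): name is "scene" or "top"; returns a dict with "color" (384x512x3 uint8, red, green, blue), "range_z" (384x512 float32, m along the optical axis (not along the pixel's ray), 0 where there is no reading), "mtx" (3x3 intrinsics, pixels), "dist_coeffs" ([k1, k2, p1, p2, k3] as OpenCV has them; the pictures are not rectified), "camera_from_world" (4x4, takes a point from world to camera coordinates). Camera axes: x right, y down, z forward; pixel columns grow to the right and rows downward; lengths in m; the calibration is good to about 2 mm. A picture is of the moment at which its call begins.
- bot.job_done(): hands the job in, once; it reports no verdict.
The state is a dict: "t": time; "joints": joint angles; "joint_velocities": joint speeds; "tau": joint torques, N m; "eef_pos": TCP position; "ee_rot": TCP orientation; "ft_force": force on the tool from outside, world axes, zero at the start; "wrist_torque": the same for the moment, N m; "grip_width": finger opening in m.
Only numpy, scipy, OpenCV 4.12 (cv2) and the standard library are available. Lean on these libraries where they do the work, as an engineer would, in place of code of your own. Each camera call takes 0.05 s, during which the arm holds its last target. There are 200 camera calls.

### The job

The green hood of the white board tester is standing open on nothing but its stiff hinge. Swing the prop rod up by its red peg as far as it goes, then lower the hood by its black bar until the yellow socket sits down on the rod's tip and the rod holds the hood open. Leave the aluminium control unit lying on the bench where it is, and do not let the hood fall shut.

Things in the scene. Friction and masses are not known exactly. Their poses are not given: they have to be found in the camera images.
- tester: White bench tester, open-topped case 280 (x) x 240 (y) x 90 mm high, fixed. Origin: centre of its underside on the bench; x points from its front (robot side) to its back, y left, z up. Positions below are (x, y, z) mm in this frame. Hood hinge line: along y through (140, 0, 90). Prop rod hinge line: along y through (0, -133, 70), outside the right side wall.
- prop (a joint): Angle (rad) of the prop rod, a steel bar 10 mm thick, 134 mm from hinge to ball tip (12 mm), on the tester's right side. 0: lying level, tip to the front (-x); grows as the tip swings up and back in the plane y = -133; 1.57 upright; stop at 1.72, just past upright, where the tip meets the socket. Starts at 0.05 to 0.40. Its stiff hinge (0.12 N m) holds it where it is left.
- prop_peg (a point): The place to grip on the red peg: a round bar 14 mm thick that sticks out sideways (along -y) from the rod, 85 mm from the rod's hinge; it reaches from the rod (y = -133) out to y = -219; this point lies on its axis at y = -205. With the rod at angle a it is at (-85 cos a, -205, 70 + 85 sin a). The peg may turn between the fingers.
- hood (a joint): Angle (rad) of the green hood (plate 200 x 238 x 8 mm, 0.4 to 0.6 kg), hinged at the tester's back: 0 closed, grows as the front edge rises. Starts at 0.97 to 1.08; with the rod at its stop and its tip home in the socket it stops at 0.75 to 0.79. Its stiff hinge (0.7 N m) holds it where it is left; 2 to 4 N down on the bar lowers it.
- hood_bar (a point): Middle of the black round bar, 14 mm thick, 124 mm long along y, standing 28 mm clear in front of the hood's front edge; the topmost part of the raised hood. With the hood at angle b the bar's axis is at (140 - 235 cos b + 10 sin b, 0, 90 + 235 sin b + 10 cos b).
- hood_socket (a point): Where the ball tip's centre belongs: the yellow socket on the hood's right edge, a pocket open downwards, 20 mm long, 14 mm deep, 26 mm wide (y -147 to -119). Its roof is level with the hood's underside, 165 mm from the hood's hinge line. With the hood at its start it clears the swinging rod.
- ecu: Bystander: aluminium control unit with a black connector block, 110 x 140 x 52 mm, 0.5 kg, loose on the bench to the right of the tester. Origin: centre of its underside.

How it is judged:
By the outcome, as a careful person would: the job done as asked, in the order asked, and still so for the second after the job is handed in, with the robot touching nothing.
It also fails if it takes over 54 s, if anything falls off the work surface, if the arm or the gripper's body presses on something with over 40 N, if the wrist force passes 120 N, or if a joint passes its speed limit or range.

## Working session

There is one attempt and no reset: what is moved stays moved. The work goes in short steps, Python scripts to look and compute and a shell command to move; the robot and the scene stay as the last step left them, time stands still between calls to the robot, and variables do not carry over. Pictures are saved under pics/ and viewed, about 8 in all and at most 12, crops included, and the job is handed in when it is done.

```bash
mkdir -p pics; ls
cat > h.py <<'E'
import numpy as np, cv2
from cell import bot
def shot(n,f):
    d=bot.grab_frame(n); cv2.imwrite('pics/'+f,d['color'][:,:,::-1]); return d
def cloud(d):
    K=np.array(d['mtx']);h,w=d['range_z'].shape
    u,v=np.meshgrid(np.arange(w),np.arange(h))
    p=cv2.undistortPoints(np.stack([u,v],-1).reshape(-1,1,2).astype(float),K,np.array(d['dist_coeffs'])).reshape(h,w,2)
    z=d['range_z'];c=np.dstack([p[...,0]*z,p[...,1]*z,z,np.ones_like(z)])
    P=c@np.linalg.inv(np.array(d['camera_from_world'])).T
    P=P[...,:3];P[z==0]=np.nan
    return P
E
python3 - <<'E'
from h import *
a=shot('scene','s0.png');b=shot('top','t0.png')
s=bot.state();print({k:np.round(s[k],3) for k in s})
for d in(a,b):print(np.round(np.linalg.inv(np.array(d['camera_from_world'])),3),np.mean(d['range_z']==0))
E
```

```text
pics
{'t': np.float64(0.1), 'joints': array([-6.5433e+01,  1.8349e+01,  8.9699e+01, -1.0000e-03,  7.2044e+01,
       -1.1450e+00]), 'joint_velocities': array([-0.097, -0.085, -0.126,  0.027,  0.103, -0.071]), 'tau': array([-1.0000e-03, -4.1333e+01, -2.3251e+01,  7.3000e-02,  4.2000e-02,
       -0.0000e+00]), 'eef_pos': array([ 0.249, -0.518,  0.213]), 'ee_rot': array([[ 0.434, -0.901, -0.001],
       [-0.901, -0.434,  0.001],
       [-0.002, -0.   , -1.   ]]), 'ft_force': array([ 0.132, -0.202, -0.192]), 'wrist_torque': array([-0.048,  0.006, -0.001]), 'grip_width': np.float64(0.091)}
[[-7.260e-01 -6.510e-01  2.220e-01  3.900e-01]
 [-6.880e-01  6.870e-01 -2.330e-01  1.010e-01]
 [-1.000e-03 -3.220e-01 -9.470e-01  1.102e+00]
 [ 0.000e+00  0.000e+00  0.000e+00  1.000e+00]] 0.004002888997395833
[[-0.017 -0.992  0.127  0.511]
 [-1.     0.018  0.004 -0.14 ]
 [-0.007 -0.127 -0.992  0.943]
 [ 0.     0.     0.     1.   ]] 0.003941853841145833
```

View pics/s0.png

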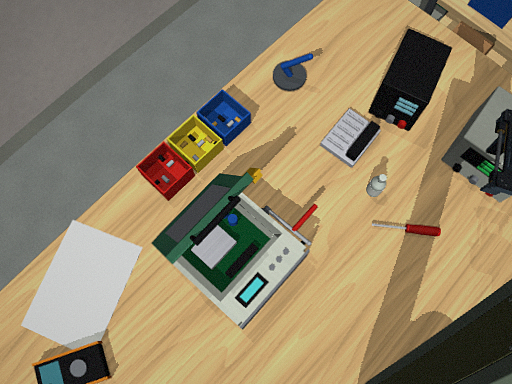

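View pics/t0.png

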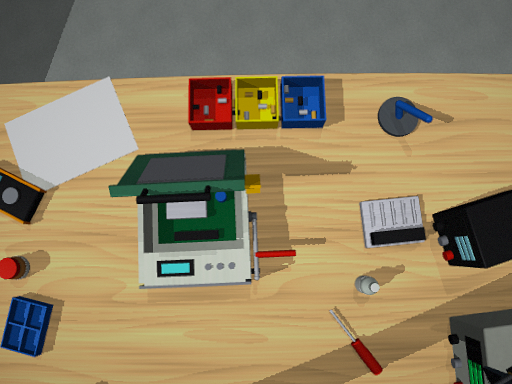

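The scene shows the tester with its hood open. In the top view the red peg is at about (275,253), the bar at (175,196), the socket at (253,184) and the ECU at (393,222). Next I'll measure them.

```bash
cat >> h.py <<'E'
def pts(d,box,lo,hi,zr=(0,1)):
    hsv=cv2.cvtColor(d['color'],cv2.COLOR_RGB2HSV);m=cv2.inRange(hsv,np.array(lo),np.array(hi))>0
    k=np.zeros_like(m);u0,v0,u1,v1=box;k[v0:v1,u0:u1]=1
    P=cloud(d);m&=k&(P[...,2]>zr[0])&(P[...,2]<zr[1]);return P[m]
def desc(n,p):
    print(n,len(p),'mean',np.round(p.mean(0),4),'min',np.round(np.percentile(p,2,0),4),'max',np.round(np.percentile(p,98,0),4))
E
python3 - <<'E'
from h import *
b=bot.grab_frame('top');a=bot.grab_frame('scene')
w=pts(b,(130,185,256,295),(0,0,130),(179,70,255),(.08,.1))
desc('rim',w)
r=cv2.minAreaRect((w[:,:2]*1000).astype(np.float32));print(r)
for n,d,bx in(('t',b,(252,240,305,268)),('s',a,(285,195,325,240))):
    p=pts(d,bx,(0,150,80),(8,255,255),(.03,.3));desc('peg '+n,p)
    q=p-p.mean(0);print(np.linalg.svd(q,full_matrices=False)[2][0])
for n,d,bx in(('t',b,(240,170,265,200)),('s',a,(245,160,270,190))):
    desc('sock '+n,pts(d,bx,(18,120,80),(32,255,255),(.1,.5)))
for n,d,bx in(('t',b,(130,185,215,206)),('s',a,(170,170,265,260))):
    p=pts(d,bx,(0,0,0),(179,255,50),(.24,.5));desc('bar '+n,p)
g=pts(b,(105,145,250,200),(55,60,20),(95,255,255),(.1,.5))
A=np.c_[g[:,:2],np.ones(len(g))];print('hood',np.linalg.lstsq(A,g[:,2],rcond=None)[0]);desc('hood',g)
e=pts(b,(350,180,430,260),(0,0,0),(179,255,255),(.03,.1));desc('ecu',e);print(cv2.minAreaRect((e[:,:2]*1000).astype(np.float32)))
E
```

```text
rim 3786 mean [ 0.4901 -0.0193  0.0903] min [ 0.4388 -0.1375  0.0862] max [0.6115 0.1108 0.0935]
((535.6228637695312, -13.735366821289062), (201.4317626953125, 255.08778381347656), 1.8991930484771729)
peg t 244 mean [ 0.5022 -0.1843  0.0856] min [ 0.4959 -0.2241  0.0813] max [ 0.5089 -0.1445  0.0895]
[-2.67440539e-02  9.99642001e-01  7.90382837e-04]
peg s 161 mean [ 0.5012 -0.1803  0.0858] min [ 0.4952 -0.2229  0.0814] max [ 0.5078 -0.1404  0.0902]
[-0.02693774  0.99963526 -0.00192303]
sock t 277 mean [ 0.6308 -0.1371  0.2356] min [ 0.6143 -0.1496  0.2117] max [ 0.6519 -0.1244  0.2519]
sock s 150 mean [ 0.626  -0.1385  0.2382] min [ 0.6131 -0.1493  0.2117] max [ 0.6512 -0.1241  0.2531]
bar t 696 mean [ 0.6003 -0.0062  0.2936] min [ 0.5917 -0.0644  0.26  ] max [0.6182 0.052  0.2998]
bar s 498 mean [ 0.6    -0.004   0.2933] min [ 0.5916 -0.0628  0.2609] max [0.6206 0.0557 0.3   ]
hood [-1.56723209 -0.04562022  1.23534227]
hood 2905 mean [ 0.6498 -0.0069  0.2173] min [ 0.6085 -0.1185  0.1036] max [0.723  0.1098 0.2737]
ecu 775 mean [ 0.5378 -0.462   0.0506] min [ 0.5178 -0.5232  0.0304] max [ 0.6002 -0.407   0.0554]
((568.2161254882812, -464.0814208984375), (97.88613891601562, 121.51425170898438), 4.359071731567383)
```

```bash
python3 -m pendant '[{"dx":-0.08,"dy":-0.18,"dz":0.0,"az":-0.5,"grip":0.0},{"dx":-0.08,"dy":-0.18,"dz":0.0,"az":-0.5,"grip":0.0},{"dx":-0.08,"dy":-0.18,"dz":0.0,"az":-0.5,"grip":0.0},{"dx":-0.1645,"dy":-0.361,"dz":0.05,"az":-1.15,"grip":0.0},{"dx":-0.1645,"dy":-0.361,"dz":0.05,"az":-1.15,"grip":0.0},{"dx":-0.1645,"dy":-0.361,"dz":0.05,"az":-1.15,"grip":0.0},{"dx":-0.1645,"dy":-0.361,"dz":0.05,"az":-1.15,"grip":0.0},{"dx":-0.1645,"dy":-0.361,"dz":0.05,"az":-1.15,"grip":0.0},{"dx":-0.1645,"dy":-0.361,"dz":0.05,"az":-1.15,"grip":0.0}]' 15
python3 - <<'E'
from h import *
d=shot('scene','s1.png');cv2.imwrite('pics/s1c.png',cv2.resize(d['color'][140:340,140:390,::-1],None,fx=3,fy=3)[:600])
s=bot.state();print(np.round(s['eef_pos'],4),np.round(s['ee_rot'],3),s['grip_width'])
E
```

```text
[ 0.2494 -0.5179  0.2136] [[ 0.434 -0.901 -0.   ]
 [-0.901 -0.434  0.001]
 [-0.001 -0.    -1.   ]] 0.09156908893432833schema error: expected keys dx, dy, dz, ax, ay, az, grip
```

View pics/s1c.png

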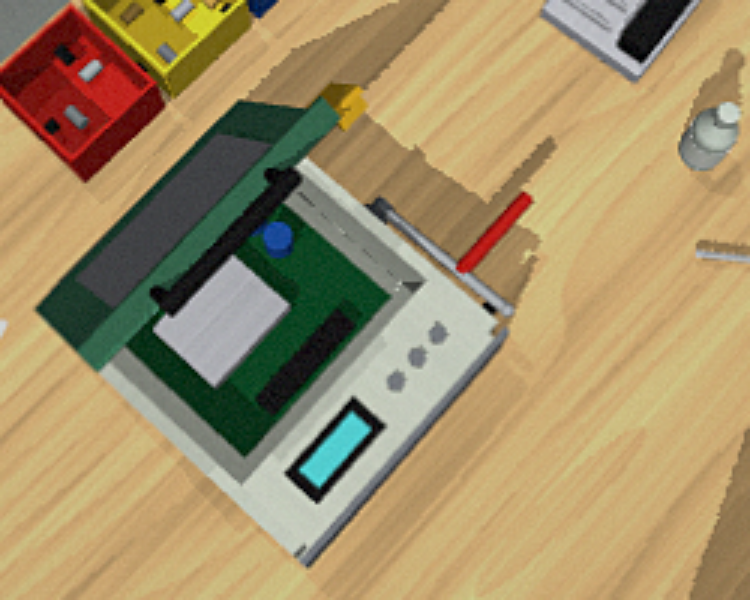

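The move was refused because every key is required. The picture shows the bar held by brackets at its ends only, from about (165,300) to (285,180) in the crop, so its middle is free to grip. I'll repeat the move with full rows.

```bash
python3 -m pendant '[{"dx":-0.08,"dy":-0.18,"dz":0,"ax":0,"ay":0,"az":-0.5,"grip":0},{"dx":-0.08,"dy":-0.18,"dz":0,"ax":0,"ay":0,"az":-0.5,"grip":0},{"dx":-0.08,"dy":-0.18,"dz":0,"ax":0,"ay":0,"az":-0.5,"grip":0},{"dx":-0.1645,"dy":-0.361,"dz":0.05,"ax":0,"ay":0,"az":-1.15,"grip":0},{"dx":-0.1645,"dy":-0.361,"dz":0.05,"ax":0,"ay":0,"az":-1.15,"grip":0},{"dx":-0.1645,"dy":-0.361,"dz":0.05,"ax":0,"ay":0,"az":-1.15,"grip":0},{"dx":-0.1645,"dy":-0.361,"dz":0.05,"ax":0,"ay":0,"az":-1.15,"grip":0},{"dx":-0.1645,"dy":-0.361,"dz":0.05,"ax":0,"ay":0,"az":-1.15,"grip":0},{"dx":-0.1645,"dy":-0.361,"dz":0.05,"ax":0,"ay":0,"az":-1.15,"grip":0}]' 15
python3 - <<'E'
from h import *
s=bot.state();print(s['t'],np.round(s['eef_pos'],4),np.round(s['ee_rot'],3),s['grip_width'])
E
```

```text
t: 1.38
eef_pos: [0.503, -0.2138, 0.1641]
ee_rot: [[1.0, 0.027, -0.0], [0.027, -1.0, -0.001], [-0.0, 0.001, -1.0]]
ft_force: [0.3, 0.6, 0.3]
grip_width: 0.0456
1.375 [ 0.503  -0.2138  0.1641] [[ 1.     0.027 -0.   ]
 [ 0.027 -1.    -0.001]
 [-0.     0.001 -1.   ]] 0.04556488452960974
```

```bash
python3 -m pendant '[{"dx":0,"dy":0,"dz":0.04,"ax":0,"ay":0,"az":0,"grip":0},{"dx":0,"dy":0,"dz":0.07,"ax":0,"ay":0,"az":0,"grip":0},{"dx":0,"dy":0,"dz":0.10,"ax":0,"ay":0,"az":0,"grip":0},{"dx":0,"dy":0,"dz":0.10,"ax":0,"ay":0,"az":0,"grip":0},{"dx":0,"dy":0,"dz":0.10,"ax":0,"ay":0,"az":0,"grip":-1},{"dx":0,"dy":0,"dz":0.10,"ax":0,"ay":0,"az":0,"grip":-1},{"dx":0,"dy":0,"dz":0.10,"ax":0,"ay":0,"az":0,"grip":-1},{"dx":0,"dy":0,"dz":0.10,"ax":0,"ay":0,"az":0,"grip":-1}]' 15
python3 - <<'E'
import numpy as np
# peg arc from a0 in tool axes (tool x = tester x, tool z down)
a0=np.arcsin((.083-.070)/.085)
for a in np.r_[np.linspace(a0,1.72,13),1.76]: print(round(a,2),np.round([.085*(np.cos(a0)-np.cos(a)),-.085*(np.sin(a)-np.sin(a0))],4))
E
```

```text
t: 2.38
eef_pos: [0.5023, -0.2135, 0.0643]
ee_rot: [[1.0, 0.029, -0.002], [0.029, -1.0, -0.001], [-0.002, 0.001, -1.0]]
ft_force: [-3.0, -1.4, 0.6]
grip_width: 0.0132
0.15 [ 0. -0.]
0.28 [ 0.0024 -0.0108]
0.41 [ 0.0062 -0.0212]
0.55 [ 0.0113 -0.0311]
0.68 [ 0.0177 -0.0402]
0.81 [ 0.0252 -0.0483]
0.94 [ 0.0336 -0.0555]
1.07 [ 0.043  -0.0615]
1.2 [ 0.053  -0.0662]
1.33 [ 0.0636 -0.0695]
1.46 [ 0.0745 -0.0715]
1.59 [ 0.0856 -0.072 ]
1.72 [ 0.0966 -0.0711]
1.76 [ 0.1    -0.0705]
```

Gripped: the opening is 13 mm on the peg. I'll swing the first half of the arc and check forces.

```bash
python3 -m pendant '[{"dx":0.0012,"dy":0,"dz":-0.0055,"ax":0,"ay":0,"az":0,"grip":-1},{"dx":0.0024,"dy":0,"dz":-0.0108,"ax":0,"ay":0,"az":0,"grip":-1},{"dx":0.0042,"dy":0,"dz":-0.016,"ax":0,"ay":0,"az":0,"grip":-1},{"dx":0.0062,"dy":0,"dz":-0.0212,"ax":0,"ay":0,"az":0,"grip":-1},{"dx":0.0113,"dy":0,"dz":-0.0311,"ax":0,"ay":0,"az":0,"grip":-1},{"dx":0.0177,"dy":0,"dz":-0.0402,"ax":0,"ay":0,"az":0,"grip":-1},{"dx":0.0252,"dy":0,"dz":-0.0483,"ax":0,"ay":0,"az":0,"grip":-1},{"dx":0.0336,"dy":0,"dz":-0.0555,"ax":0,"ay":0,"az":0,"grip":-1},{"dx":0.0336,"dy":0,"dz":-0.0555,"ax":0,"ay":0,"az":0,"grip":-1}]' 15
```

```text
t: 3.5
eef_pos: [0.5288, -0.2129, 0.1213]
ee_rot: [[0.999, 0.03, -0.018], [0.03, -1.0, -0.001], [-0.018, 0.0, -1.0]]
ft_force: [-23.7, -3.8, 21.5]
grip_width: 0.0134
```

Run:
```python
from h import *
d=shot('scene','s2.png');cv2.imwrite('pics/s2c.png',cv2.resize(d['color'][130:290,220:380,::-1],None,fx=3.7,fy=3.7))
b=shot('top','t2.png')
s=bot.state();print(np.round(s['ft_force'],1),np.round(s['wrist_torque'],2),np.round(s['joints'],2))
for n,d,bx in(('t',b,(245,200,305,275)),('s',d,(270,170,335,240))):
    p=pts(d,bx,(0,150,60),(8,255,255),(.03,.3));desc('peg '+n,p)
```

```text
[-23.8  -4.2  21. ] [-0.61  4.21  0.08] [-22.84  22.49  97.47  -0.49  60.92 -24.32]
peg t 20 mean [ 0.5291 -0.1454  0.1386] min [ 0.5229 -0.1501  0.1353] max [ 0.5322 -0.1407  0.1408]
peg s 123 mean [ 0.5274 -0.1714  0.1379] min [ 0.5211 -0.2071  0.1327] max [ 0.5348 -0.1412  0.142 ]
```

View pics/s2c.png

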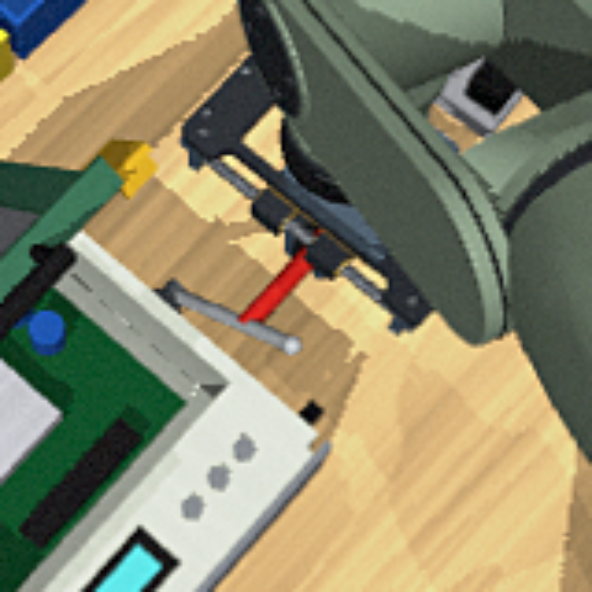

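The rod has swung up to about 0.85 rad. The commanded path runs slightly inside the real arc, giving about 30 N radially, so I'll relax to the measured pose with a lighter grip.

```bash
python3 -m pendant '[{"dx":-0.006,"dy":0,"dz":-0.002,"ax":0,"ay":0,"az":0,"grip":-1},{"dx":-0.007,"dy":0,"dz":-0.002,"ax":0,"ay":0,"az":0,"grip":-1},{"dx":-0.007,"dy":0,"dz":-0.002,"ax":0,"ay":0,"az":0,"grip":-1}]' 6
python3 - <<'E'
from h import *
b=bot.grab_frame('scene')
p=pts(b,(270,170,335,240),(0,150,60),(8,255,255),(.03,.3));desc('peg',p)
E
```

```text
t: 3.98
eef_pos: [0.5294, -0.2128, 0.1221]
ee_rot: [[1.0, 0.028, -0.001], [0.028, -1.0, -0.001], [-0.001, 0.001, -1.0]]
ft_force: [-6.6, -2.3, 6.6]
grip_width: 0.0135
peg 129 mean [ 0.5282 -0.1701  0.139 ] min [ 0.5217 -0.2064  0.1333] max [ 0.5348 -0.1401  0.1428]
```

```bash
python3 -m pendant '[{"dx":0.0057,"dy":0,"dz":-0.0041,"ax":0,"ay":0,"az":0,"grip":-1},{"dx":0.0115,"dy":0,"dz":-0.0079,"ax":0,"ay":0,"az":0,"grip":-1},{"dx":0.0172,"dy":0,"dz":-0.0108,"ax":0,"ay":0,"az":0,"grip":-1},{"dx":0.0230,"dy":0,"dz":-0.0134,"ax":0,"ay":0,"az":0,"grip":-1},{"dx":0.0290,"dy":0,"dz":-0.0155,"ax":0,"ay":0,"az":0,"grip":-1},{"dx":0.0352,"dy":0,"dz":-0.0172,"ax":0,"ay":0,"az":0,"grip":-1},{"dx":0.0352,"dy":0,"dz":-0.0172,"ax":0,"ay":0,"az":0,"grip":-1}]' 6
python3 - <<'E'
from h import *
b=bot.grab_frame('scene')
p=pts(b,(230,150,335,240),(0,150,60),(8,255,255),(.03,.3));desc('peg',p)
E
```

```text
t: 4.9
eef_pos: [0.5668, -0.2115, 0.1395]
ee_rot: [[1.0, 0.028, 0.003], [0.028, -1.0, -0.001], [0.003, 0.001, -1.0]]
ft_force: [-2.1, -0.5, 6.3]
grip_width: 0.0135
peg 96 mean [ 0.5655 -0.1717  0.1587] min [ 0.5592 -0.1935  0.154 ] max [ 0.572  -0.1374  0.1634]
```

```bash
python3 -m pendant '[{"dx":0.006,"dy":0,"dz":-0.001,"ax":0,"ay":0,"az":0,"grip":-1},{"dx":0.0125,"dy":0,"dz":-0.0018,"ax":0,"ay":0,"az":0,"grip":-1},{"dx":0.0187,"dy":0,"dz":-0.002,"ax":0,"ay":0,"az":0,"grip":-1},{"dx":0.025,"dy":0,"dz":-0.0016,"ax":0,"ay":0,"az":0,"grip":-1},{"dx":0.030,"dy":0,"dz":-0.001,"ax":0,"ay":0,"az":0,"grip":-1},{"dx":0.030,"dy":0,"dz":-0.001,"ax":0,"ay":0,"az":0,"grip":-1}]' 6
python3 -m pendant '[{"dx":0.002,"dy":0,"dz":0,"ax":0,"ay":0,"az":0,"grip":-1},{"dx":0.004,"dy":0,"dz":0.0005,"ax":0,"ay":0,"az":0,"grip":-1},{"dx":0.004,"dy":0,"dz":0.0005,"ax":0,"ay":0,"az":0,"grip":-1}]'
```

```text
t: 5.7
eef_pos: [0.5962, -0.2105, 0.1392]
ee_rot: [[1.0, 0.028, 0.002], [0.028, -1.0, 0.0], [0.002, -0.0, -1.0]]
ft_force: [0.6, -0.7, -0.3]
grip_width: 0.014
t: 6.08
eef_pos: [0.5992, -0.2105, 0.1391]
ee_rot: [[1.0, 0.028, 0.0], [0.028, -1.0, 0.0], [0.0, -0.0, -1.0]]
ft_force: [-1.0, -1.5, 0.3]
grip_width: 0.0134
```

```bash
python3 -m pendant '[{"dx":0.002,"dy":0,"dz":0.0003,"ax":0,"ay":0,"az":0,"grip":-1},{"dx":0.004,"dy":0,"dz":0.0005,"ax":0,"ay":0,"az":0,"grip":-1},{"dx":0.004,"dy":0,"dz":0.0005,"ax":0,"ay":0,"az":0,"grip":-1}]' 10
python3 -m pendant '[{"dx":0.002,"dy":0,"dz":0.0003,"ax":0,"ay":0,"az":0,"grip":-1},{"dx":0.003,"dy":0,"dz":0.0005,"ax":0,"ay":0,"az":0,"grip":-1},{"dx":0.003,"dy":0,"dz":0.0005,"ax":0,"ay":0,"az":0,"grip":-1}]' 10
```

```text
t: 6.45
eef_pos: [0.5995, -0.2105, 0.1389]
ee_rot: [[1.0, 0.028, -0.008], [0.028, -1.0, 0.0], [-0.008, -0.0, -1.0]]
ft_force: [-11.1, -1.9, 7.6]
grip_width: 0.0137
t: 6.82
eef_pos: [0.5997, -0.2105, 0.1388]
ee_rot: [[0.999, 0.029, -0.014], [0.029, -1.0, 0.0], [-0.014, -0.001, -1.0]]
ft_force: [-17.7, -2.1, 11.4]
grip_width: 0.0137
```

At the hard stop: x force rises with no travel at x=0.5995. Next I'll unload, open and lift clear.

```bash
python3 -m pendant '[{"dx":-0.003,"dy":0,"dz":0,"ax":0,"ay":0,"az":0,"grip":-1},{"dx":-0.006,"dy":0,"dz":-0.0005,"ax":0,"ay":0,"az":0,"grip":-1},{"dx":-0.006,"dy":0,"dz":-0.0005,"ax":0,"ay":0,"az":0,"grip":0},{"dx":-0.006,"dy":0,"dz":-0.0005,"ax":0,"ay":0,"az":0,"grip":0},{"dx":-0.006,"dy":0,"dz":-0.0005,"ax":0,"ay":0,"az":0,"grip":0},{"dx":-0.006,"dy":0.01,"dz":-0.05,"ax":0,"ay":0,"az":0,"grip":0},{"dx":-0.006,"dy":0.01,"dz":-0.10,"ax":0,"ay":0,"az":0,"grip":0},{"dx":-0.006,"dy":0.01,"dz":-0.16,"ax":0,"ay":0,"az":0,"grip":0},{"dx":-0.006,"dy":0.01,"dz":-0.22,"ax":0,"ay":0,"az":0,"grip":0},{"dx":-0.006,"dy":0.01,"dz":-0.22,"ax":0,"ay":0,"az":0,"grip":0},{"dx":-0.006,"dy":0.01,"dz":-0.22,"ax":0,"ay":0,"az":0,"grip":0}]' 10
python3 - <<'E'
from h import *
a=bot.grab_frame('scene');b=bot.grab_frame('top')
desc('peg s',pts(a,(230,150,335,240),(0,150,60),(8,255,255),(.1,.3)))
for n,d in(('s',a),('t',b)):
  try: desc('bar '+n,pts(d,(130,185,215,206) if n=='t' else (170,170,245,260),(0,0,0),(179,255,50),(.24,.31)))
  except Exception as e: print(e)
cv2.imwrite('pics/s3.png',np.vstack([cv2.resize(x['color'][100:300,100:400,::-1],None,fx=1.5,fy=1.5) for x in(a,b)]))
E
```

```text
t: 8.2
eef_pos: [0.6003, -0.2203, 0.3572]
ee_rot: [[1.0, 0.028, -0.001], [0.028, -1.0, 0.0], [-0.001, -0.0, -1.0]]
ft_force: [0.0, 0.1, -0.6]
grip_width: 0.0458
peg s 178 mean [ 0.5978 -0.181   0.1602] min [ 0.5917 -0.2212  0.1553] max [ 0.6051 -0.1412  0.1638]
bar s 485 mean [ 0.5995 -0.0031  0.2939] min [ 0.5916 -0.062   0.2605] max [0.6176 0.0557 0.3   ]
bar t 675 mean [ 0.6    -0.0063  0.2944] min [ 0.5916 -0.0645  0.269 ] max [0.6176 0.0517 0.2997]
```

View pics/s3.png

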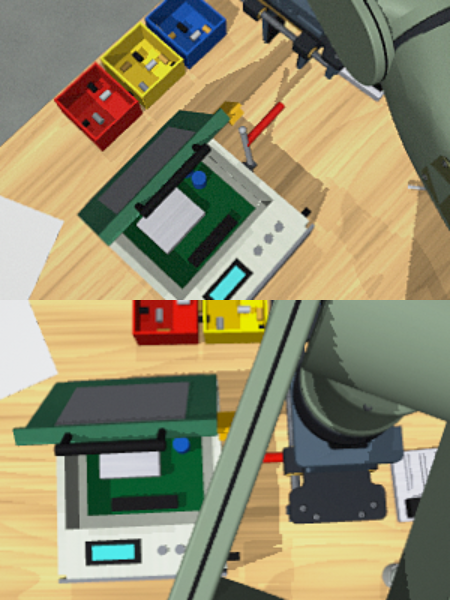

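The picture shows the rod upright under the yellow socket, the hood unmoved and the ECU untouched. Next, over to the bar.

```bash
python3 -m pendant '[{"dx":0.001,"dy":-0.05,"dz":-0.01,"ax":0,"ay":0,"az":0,"grip":-0.2},{"dx":0.003,"dy":-0.1,"dz":-0.01,"ax":0,"ay":0,"az":0,"grip":-0.2},{"dx":0.004,"dy":-0.16,"dz":-0.01,"ax":0,"ay":0,"az":0,"grip":-0.2},{"dx":0.005,"dy":-0.215,"dz":0,"ax":0,"ay":0,"az":0,"grip":-0.2},{"dx":0.005,"dy":-0.215,"dz":0,"ax":0,"ay":0,"az":0,"grip":-0.2},{"dx":0.005,"dy":-0.215,"dz":0.04,"ax":0,"ay":0,"az":0,"grip":-0.2},{"dx":0.005,"dy":-0.215,"dz":0.06,"ax":0,"ay":0,"az":0,"grip":-0.2},{"dx":0.005,"dy":-0.215,"dz":0.079,"ax":0,"ay":0,"az":0,"grip":-0.2},{"dx":0.005,"dy":-0.215,"dz":0.079,"ax":0,"ay":0,"az":0,"grip":-0.2}]' 10
```

```text
t: 9.43
eef_pos: [0.5982, -0.0065, 0.2765]
ee_rot: [[1.0, 0.027, -0.006], [0.027, -1.0, -0.0], [-0.006, 0.0, -1.0]]
ft_force: [0.5, -0.3, -0.3]
grip_width: 0.0363
```

```bash
python3 -m pendant '[{"dx":0,"dy":0,"dz":0,"ax":0,"ay":0,"az":0,"grip":-1},{"dx":0,"dy":0,"dz":0,"ax":0,"ay":0,"az":0,"grip":-1},{"dx":0,"dy":0,"dz":0,"ax":0,"ay":0,"az":0,"grip":-1},{"dx":0,"dy":0,"dz":0,"ax":0,"ay":0,"az":0,"grip":-1},{"dx":-0.005,"dy":0,"dz":0.003,"ax":0,"ay":0,"az":0,"grip":-1},{"dx":-0.01,"dy":0,"dz":0.0061,"ax":0,"ay":0,"az":0,"grip":-1},{"dx":-0.015,"dy":0,"dz":0.0094,"ax":0,"ay":0,"az":0,"grip":-1},{"dx":-0.0197,"dy":0,"dz":0.0128,"ax":0,"ay":0,"az":0,"grip":-1},{"dx":-0.0244,"dy":0,"dz":0.0164,"ax":0,"ay":0,"az":0,"grip":-1},{"dx":-0.029,"dy":0,"dz":0.0199,"ax":0,"ay":0,"az":0,"grip":-1},{"dx":-0.029,"dy":0,"dz":0.0199,"ax":0,"ay":0,"az":0,"grip":-1}]' 10
```

```text
t: 10.8
eef_pos: [0.5696, -0.0065, 0.2584]
ee_rot: [[1.0, 0.028, -0.002], [0.028, -1.0, -0.001], [-0.002, 0.0, -1.0]]
ft_force: [-1.9, -1.8, 1.0]
grip_width: 0.0136
```

```bash
python3 -m pendant '[{"dx":-0.0027,"dy":0,"dz":0.0023,"ax":0,"ay":0,"az":0,"grip":-1},{"dx":-0.0054,"dy":0,"dz":0.0046,"ax":0,"ay":0,"az":0,"grip":-1},{"dx":-0.0081,"dy":0,"dz":0.007,"ax":0,"ay":0,"az":0,"grip":-1},{"dx":-0.0107,"dy":0,"dz":0.0093,"ax":0,"ay":0,"az":0,"grip":-1},{"dx":-0.0107,"dy":0,"dz":0.0093,"ax":0,"ay":0,"az":0,"grip":-1}]' 10
python3 - <<'E'
from h import *
a=bot.grab_frame('scene')
desc('peg s',pts(a,(230,150,335,240),(0,150,60),(8,255,255),(.1,.3)))
g=pts(a,(140,160,270,290),(55,60,20),(95,255,255),(.12,.5))
A=np.c_[g[:,:2],np.ones(len(g))];c=np.linalg.lstsq(A,g[:,2],rcond=None)[0];print('hood',np.arctan(-c[0]))
desc('sock',pts(a,(225,140,285,210),(18,120,60),(32,255,255),(.1,.5)))
cv2.imwrite('pics/s4.png',cv2.resize(a['color'][150:250,200:330,::-1],None,fx=5,fy=5))
E
```

```text
t: 11.42
eef_pos: [0.561, -0.0067, 0.2505]
ee_rot: [[1.0, 0.028, 0.004], [0.028, -1.0, -0.0], [0.004, 0.0, -1.0]]
ft_force: [4.4, -2.0, 2.8]
grip_width: 0.0134
peg s 10 mean [ 0.5924 -0.1429  0.1588] min [ 0.5909 -0.1497  0.1549] max [ 0.5947 -0.1362  0.1628]
hood 0.8493045911457965
sock 37 mean [ 0.5962 -0.1302  0.2189] min [ 0.5857 -0.1367  0.2084] max [ 0.6118 -0.1214  0.2418]
```

View pics/s4.png

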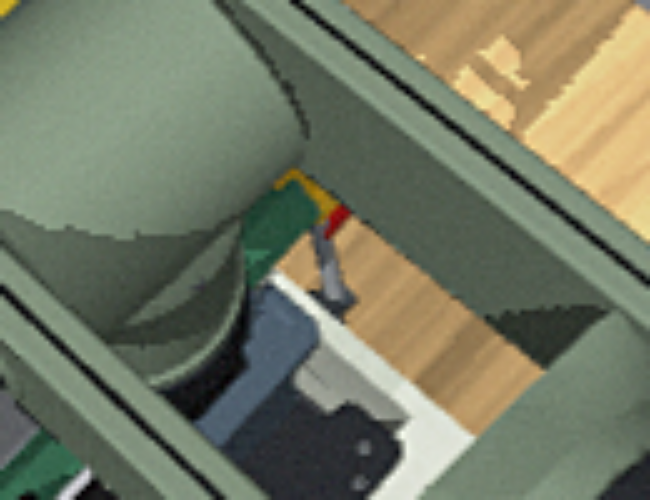

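```bash
python3 -m pendant '[{"dx":-0.0017,"dy":0,"dz":0.0016,"ax":0,"ay":0,"az":0,"grip":-1},{"dx":-0.0034,"dy":0,"dz":0.0032,"ax":0,"ay":0,"az":0,"grip":-1},{"dx":-0.0034,"dy":0,"dz":0.0032,"ax":0,"ay":0,"az":0,"grip":-1}]' 10
python3 -m pendant '[{"dx":-0.0017,"dy":0,"dz":0.0016,"ax":0,"ay":0,"az":0,"grip":-1},{"dx":-0.0034,"dy":0,"dz":0.0032,"ax":0,"ay":0,"az":0,"grip":-1},{"dx":-0.0034,"dy":0,"dz":0.0032,"ax":0,"ay":0,"az":0,"grip":-1}]' 10
```

```text
t: 11.85
eef_pos: [0.5603, -0.0067, 0.2497]
ee_rot: [[1.0, 0.028, 0.012], [0.028, -1.0, -0.0], [0.012, 0.001, -1.0]]
ft_force: [7.7, -3.4, 8.8]
grip_width: 0.0135
t: 12.22
eef_pos: [0.5578, -0.0067, 0.2472]
ee_rot: [[1.0, 0.028, 0.014], [0.028, -1.0, -0.0], [0.014, 0.001, -1.0]]
ft_force: [7.0, -2.7, 9.8]
grip_width: 0.0138
```

```bash
python3 -m pendant '[{"dx":-0.001,"dy":0,"dz":0.0016,"ax":0,"ay":0,"az":0,"grip":-1},{"dx":-0.002,"dy":0,"dz":0.003,"ax":0,"ay":0,"az":0,"grip":-1},{"dx":-0.002,"dy":0,"dz":0.003,"ax":0,"ay":0,"az":0,"grip":-1},{"dx":-0.002,"dy":0,"dz":0.003,"ax":0,"ay":0,"az":0,"grip":-1}]' 10
python3 -m pendant '[{"dx":-0.001,"dy":0,"dz":0.0016,"ax":0,"ay":0,"az":0,"grip":-1},{"dx":-0.002,"dy":0,"dz":0.003,"ax":0,"ay":0,"az":0,"grip":-1},{"dx":-0.002,"dy":0,"dz":0.003,"ax":0,"ay":0,"az":0,"grip":-1}]' 10
```

```text
t: 12.72
eef_pos: [0.5565, -0.0065, 0.2449]
ee_rot: [[0.999, 0.028, 0.016], [0.028, -1.0, 0.0], [0.016, -0.0, -1.0]]
ft_force: [9.5, -1.5, 14.4]
grip_width: 0.0139
t: 13.1
eef_pos: [0.5565, -0.0061, 0.2426]
ee_rot: [[0.999, 0.028, 0.021], [0.028, -1.0, 0.001], [0.021, -0.001, -1.0]]
ft_force: [12.4, -0.1, 14.3]
grip_width: 0.0137
```

x has stopped moving while force grows, at about b = 0.78, which matches seated. Next I'll unload a little, open, lift away and measure.

```bash
python3 -m pendant '[{"dx":0.003,"dy":0,"dz":-0.001,"ax":0,"ay":0,"az":0,"grip":-1},{"dx":0.003,"dy":0,"dz":-0.001,"ax":0,"ay":0,"az":0,"grip":-0.2},{"dx":0.003,"dy":0,"dz":-0.001,"ax":0,"ay":0,"az":0,"grip":-0.2},{"dx":0.003,"dy":0,"dz":-0.001,"ax":0,"ay":0,"az":0,"grip":-0.2},{"dx":0.003,"dy":0,"dz":-0.03,"ax":0,"ay":0,"az":0,"grip":-0.2},{"dx":0.003,"dy":0,"dz":-0.06,"ax":0,"ay":0,"az":0,"grip":-0.2},{"dx":-0.05,"dy":0,"dz":-0.1,"ax":0,"ay":0,"az":0,"grip":-0.2},{"dx":-0.1,"dy":0.06,"dz":-0.1,"ax":0,"ay":0,"az":0,"grip":-0.2},{"dx":-0.15,"dy":0.12,"dz":-0.1,"ax":0,"ay":0,"az":0,"grip":-0.2},{"dx":-0.2,"dy":0.18,"dz":-0.1,"ax":0,"ay":0,"az":0,"grip":-0.2},{"dx":-0.2,"dy":0.24,"dz":-0.1,"ax":0,"ay":0,"az":0,"grip":-0.2},{"dx":-0.2,"dy":0.30,"dz":-0.1,"ax":0,"ay":0,"az":0,"grip":-0.2}]' 10
cat > m.py <<'E'
from h import *
import sys
a=bot.grab_frame('scene');b=bot.grab_frame('top')
desc('peg s',pts(a,(230,150,335,240),(0,150,60),(8,255,255),(.1,.3)))
for n,d,bx in(('s',a,(140,160,270,290)),('t',b,(105,145,250,215))):
  g=pts(d,bx,(55,60,20),(95,255,255),(.12,.5))
  A=np.c_[g[:,:2],np.ones(len(g))];c=np.linalg.lstsq(A,g[:,2],rcond=None)[0];print('hood',n,np.arctan(-c[0]))
  desc('bar',pts(d,bx,(0,0,0),(179,255,50),(.245,.31)))
desc('sock',pts(a,(225,140,285,210),(18,120,60),(32,255,255),(.1,.5)))
e=pts(b,(350,180,430,260),(0,0,0),(179,255,255),(.03,.1));desc('ecu',e)
cv2.imwrite('pics/%s.png'%sys.argv[1],np.vstack([cv2.resize(a['color'][130:280,150:350,::-1],None,fx=2,fy=2),cv2.resize(b['color'][130:280,110:310,::-1],None,fx=2,fy=2)]))
E
python3 m.py s5
```

```text
t: 14.6
eef_pos: [0.359, -0.277, 0.3375]
ee_rot: [[1.0, 0.028, -0.0], [0.028, -1.0, 0.001], [-0.0, -0.001, -1.0]]
ft_force: [0.4, 0.3, 0.7]
grip_width: 0.0366
peg s 131 mean [ 0.5935 -0.1874  0.1608] min [ 0.5877 -0.2202  0.1551] max [ 0.6007 -0.1411  0.1648]
hood s 0.7927139202516038
bar 453 mean [ 0.5585 -0.0054  0.2636] min [ 0.5507 -0.0631  0.2472] max [0.5763 0.0538 0.2691]
hood t 0.7958311780954845
bar 26 mean [ 0.5773 -0.0316  0.2484] min [ 0.5741 -0.064   0.2453] max [0.5809 0.0497 0.2538]
sock 195 mean [ 0.6038 -0.1381  0.2105] min [ 0.5843 -0.1504  0.1925] max [ 0.6258 -0.1231  0.2289]
ecu 769 mean [ 0.5376 -0.4631  0.0506] min [ 0.5178 -0.5237  0.0304] max [ 0.5978 -0.4071  0.0558]
```

View pics/s5.png

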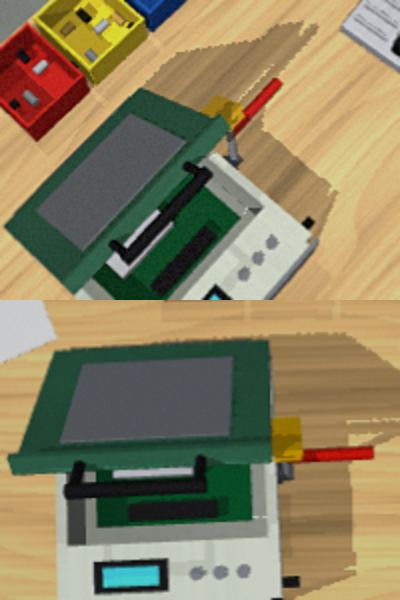

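The hood holds at b≈0.78 with the tip in the socket. However, seating it nudged the rod about 4 mm forward at the peg (x 0.598 → 0.5935), off its stop. I'll re-grip the peg and ease it back to the stop.

```bash
python3 -m pendant '[{"dx":0.06,"dy":-0.015,"dz":0,"ax":0,"ay":0,"az":0,"grip":-0.2},{"dx":0.12,"dy":-0.03,"dz":0,"ax":0,"ay":0,"az":0,"grip":-0.2},{"dx":0.18,"dy":-0.045,"dz":0,"ax":0,"ay":0,"az":0,"grip":-0.2},{"dx":0.237,"dy":-0.058,"dz":0,"ax":0,"ay":0,"az":0,"grip":-0.2},{"dx":0.237,"dy":-0.058,"dz":0,"ax":0,"ay":0,"az":0,"grip":-0.2},{"dx":0.237,"dy":-0.058,"dz":0.06,"ax":0,"ay":0,"az":0,"grip":-0.2},{"dx":0.237,"dy":-0.058,"dz":0.11,"ax":0,"ay":0,"az":0,"grip":-0.2},{"dx":0.237,"dy":-0.058,"dz":0.16,"ax":0,"ay":0,"az":0,"grip":-0.2},{"dx":0.237,"dy":-0.058,"dz":0.198,"ax":0,"ay":0,"az":0,"grip":-0.2},{"dx":0.237,"dy":-0.058,"dz":0.198,"ax":0,"ay":0,"az":0,"grip":-0.2},{"dx":0.237,"dy":-0.058,"dz":0.198,"ax":0,"ay":0,"az":0,"grip":-0.2}]' 10
python3 -m pendant '[{"dx":0,"dy":0,"dz":0,"ax":0,"ay":0,"az":0,"grip":-1},{"dx":0,"dy":0,"dz":0,"ax":0,"ay":0,"az":0,"grip":-1},{"dx":0,"dy":0,"dz":0,"ax":0,"ay":0,"az":0,"grip":-1},{"dx":0,"dy":0,"dz":0,"ax":0,"ay":0,"az":0,"grip":-1}]' 10
```

```text
t: 16.08
eef_pos: [0.5966, -0.2118, 0.1415]
ee_rot: [[1.0, 0.028, 0.002], [0.028, -1.0, -0.001], [0.002, 0.001, -1.0]]
ft_force: [-0.2, 0.4, 0.3]
grip_width: 0.0366
t: 16.58
eef_pos: [0.5955, -0.2119, 0.1407]
ee_rot: [[1.0, 0.028, -0.001], [0.028, -1.0, -0.001], [-0.001, 0.001, -1.0]]
ft_force: [-3.7, -0.6, 5.0]
grip_width: 0.0137
```

```bash
python3 -m pendant '[{"dx":0.002,"dy":0,"dz":0,"ax":0,"ay":0,"az":0,"grip":-1},{"dx":0.004,"dy":0,"dz":0,"ax":0,"ay":0,"az":0,"grip":-1},{"dx":0.004,"dy":0,"dz":0,"ax":0,"ay":0,"az":0,"grip":-1}]' 10
python3 -m pendant '[{"dx":0.002,"dy":0,"dz":0,"ax":0,"ay":0,"az":0,"grip":-1},{"dx":0.004,"dy":0,"dz":0,"ax":0,"ay":0,"az":0,"grip":-1},{"dx":0.004,"dy":0,"dz":0,"ax":0,"ay":0,"az":0,"grip":-1}]' 10
```

```text
t: 16.95
eef_pos: [0.5965, -0.2119, 0.1405]
ee_rot: [[1.0, 0.028, -0.007], [0.028, -1.0, -0.0], [-0.007, 0.0, -1.0]]
ft_force: [-10.6, -1.5, 9.3]
grip_width: 0.0136
t: 17.32
eef_pos: [0.5996, -0.2118, 0.1403]
ee_rot: [[1.0, 0.029, -0.01], [0.029, -1.0, -0.0], [-0.01, -0.0, -1.0]]
ft_force: [-12.7, -0.9, 10.0]
grip_width: 0.0137
```

```bash
python3 -m pendant '[{"dx":0.002,"dy":0,"dz":0,"ax":0,"ay":0,"az":0,"grip":-1},{"dx":0.003,"dy":0,"dz":0,"ax":0,"ay":0,"az":0,"grip":-1},{"dx":0.003,"dy":0,"dz":0,"ax":0,"ay":0,"az":0,"grip":-1}]' 10
python3 -m pendant '[{"dx":-0.003,"dy":0,"dz":-0.0005,"ax":0,"ay":0,"az":0,"grip":-1},{"dx":-0.006,"dy":0,"dz":-0.0005,"ax":0,"ay":0,"az":0,"grip":-1},{"dx":-0.006,"dy":0,"dz":-0.0005,"ax":0,"ay":0,"az":0,"grip":-1}]' 10
```

```text
t: 17.7
eef_pos: [0.5996, -0.2118, 0.1402]
ee_rot: [[0.999, 0.029, -0.016], [0.029, -1.0, 0.0], [-0.016, -0.0, -1.0]]
ft_force: [-18.0, -1.5, 12.8]
grip_width: 0.0138
t: 18.08
eef_pos: [0.5995, -0.2118, 0.1404]
ee_rot: [[1.0, 0.028, -0.003], [0.028, -1.0, -0.0], [-0.003, 0.0, -1.0]]
ft_force: [-6.5, -0.5, 3.7]
grip_width: 0.0138
```

At the stop again (x 0.5996, no further travel). Now release, retreat up and away, and measure.

```bash
python3 -m pendant '[{"dx":-0.001,"dy":0,"dz":0,"ax":0,"ay":0,"az":0,"grip":-0.2},{"dx":-0.001,"dy":0,"dz":0,"ax":0,"ay":0,"az":0,"grip":-0.2},{"dx":-0.001,"dy":0,"dz":0,"ax":0,"ay":0,"az":0,"grip":-0.2},{"dx":-0.002,"dy":0.01,"dz":-0.05,"ax":0,"ay":0,"az":0,"grip":-0.2},{"dx":-0.002,"dy":0.01,"dz":-0.1,"ax":0,"ay":0,"az":0,"grip":-0.2},{"dx":-0.002,"dy":0.01,"dz":-0.15,"ax":0,"ay":0,"az":0,"grip":-0.2},{"dx":-0.06,"dy":0.03,"dz":-0.18,"ax":0,"ay":0,"az":0,"grip":-0.2},{"dx":-0.12,"dy":0.05,"dz":-0.18,"ax":0,"ay":0,"az":0,"grip":-0.2},{"dx":-0.18,"dy":0.07,"dz":-0.18,"ax":0,"ay":0,"az":0,"grip":-0.2},{"dx":-0.24,"dy":0.09,"dz":-0.18,"ax":0,"ay":0,"az":0,"grip":-0.2},{"dx":-0.24,"dy":0.1,"dz":-0.18,"ax":0,"ay":0,"az":0,"grip":-0.2},{"dx":-0.24,"dy":0.1,"dz":-0.18,"ax":0,"ay":0,"az":0,"grip":-0.2}]' 10
python3 m.py s6
```

```text
t: 19.58
eef_pos: [0.3645, -0.3189, 0.3202]
ee_rot: [[1.0, 0.026, 0.001], [0.026, -1.0, -0.0], [0.001, 0.0, -1.0]]
ft_force: [0.4, 1.3, -0.1]
grip_width: 0.0367
peg s 143 mean [ 0.5977 -0.1881  0.1598] min [ 0.5914 -0.221   0.1562] max [ 0.6059 -0.1398  0.1636]
hood s 0.8164541777995928
bar 465 mean [ 0.563  -0.0044  0.267 ] min [ 0.5548 -0.0631  0.2481] max [0.5831 0.054  0.2725]
hood t 0.8157338713087966
bar 63 mean [ 0.5798 -0.0143  0.252 ] min [ 0.5735 -0.0645  0.2454] max [0.5872 0.0524 0.2613]
sock 193 mean [ 0.6061 -0.1383  0.2132] min [ 0.5877 -0.1504  0.1942] max [ 0.6285 -0.1238  0.2296]
ecu 765 mean [ 0.5374 -0.4626  0.0508] min [ 0.5178 -0.5235  0.0305] max [ 0.5963 -0.407   0.0558]
```

View pics/s6.png

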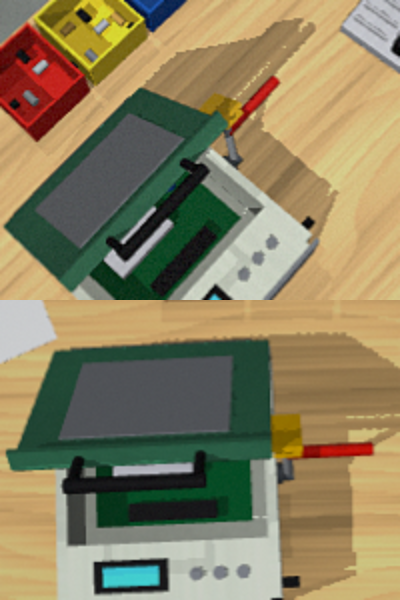

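Rod is back at the stop (peg x 0.5977), but the hood estimate is now about 0.80, at the edge of the expected range. I'll check the hood angle more carefully using its flat grey panel.

Run:
```python
from h import *
R=np.array([[1,.028],[-.028,1]])
for n,bx in(('scene',(168,170,232,240)),('top',(145,160,222,196))):
    d=bot.grab_frame(n);g=pts(d,bx,(0,0,60),(179,60,130),(.13,.26))
    for _ in range(4):
        c=g.mean(0);nrm=np.linalg.svd(g-c,full_matrices=False)[2][2];nrm*=np.sign(nrm[2]);r=(g-c)@nrm;g=g[abs(r)<.003]
    b=np.arctan2(nrm[0],nrm[2])
    # distance of the plate's plane from the hinge line = plate top offset for each assumed hinge x
    print(n,len(g),'b',round(b,4),'rms',r.std().round(4),'c',c.round(4))
    p=pts(d,(140,160,270,290) if n=='scene' else (105,145,250,222),(0,0,0),(179,255,50),(.258,.31));desc('bar',p)
w=pts(d,(130,185,256,300),(0,0,130),(179,70,255),(.08,.1));desc('rim',w)
```

```text
scene 1654 b 0.7826 rms 0.0009 c [ 0.6542 -0.0064  0.1714]
bar 418 mean [ 0.5613 -0.0051  0.2687] min [ 0.5545 -0.0632  0.2611] max [0.5702 0.0535 0.273 ]
top 2506 b 0.782 rms 0.0007 c [ 0.6524 -0.003   0.1735]
bar 317 mean [ 0.5649 -0.0141  0.2687] min [ 0.5608 -0.0663  0.2594] max [0.572  0.0503 0.2722]
rim 3637 mean [ 0.483  -0.0165  0.0904] min [ 0.4371 -0.1248  0.0873] max [0.5807 0.1101 0.0937]
```

Both views now give b = 0.782, which is inside 0.75–0.79, with the rod at its stop. I'm handing in.

```bash
python3 -c "
from cell import bot;print(bot.job_done(), bot.state()['t'])"
```

```text
the job is handed in; nothing more can be done
the job is handed in; nothing more can be done
```

The hood is propped open on the rod. I handed the job in at about 20 s on the robot clock, with the arm clear of everything.

**What I did:** I swung the rod up by its red peg to the hard stop, then lowered the hood by its black bar onto the rod's tip. Seating the hood pushed the rod about 4 mm forward at the peg, off its stop. I gripped the peg again and pushed it back, which raised the hood slightly, so this small correction came after the hood was lowered.

**Last checks:**
- **Rod:** the peg was at x = 0.598, the same as when the rod first reached its stop.
- **Hood angle:** the flat panel gave 0.782 rad in both camera views, inside the expected 0.75–0.79. Rougher estimates from the bar's height and the green edges read about 0.80–0.82. I trusted the panel fit because its points scatter by less than 1 mm.
- **Tip in socket:** I couldn't see inside the socket. Contact is inferred from the hood rising as the rod was pushed back, and from where resistance began while lowering the hood.
- **Control unit:** it hasn't moved beyond measurement noise.
- **Forces:** the highest I read was about 32 N, during the first part of the peg swing, when my path ran slightly inside the rod's real arc.

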